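# Draw the next ink bottle from the gravity rack

### The job

Take the front ink bottle out of the sloped roller rack, so that the bottles behind it roll down and the next one comes to rest upright at the front stop. Keep the bottle upright and stand it in the middle of the empty white tray.

Things in the scene. Friction and masses are not known exactly. Their poses are not given: they have to be found in the camera images.
- bottle_front (a point): Centre of the front ink bottle: round, brown, pale blue screw cap of nearly its width; 46 mm across, 85 mm high, 75 g; this point is 42.5 mm above its underside, z up its axis (x, y of no account). It leans 7 deg toward the front stop, which touches it in front; the next bottle touches it behind. So grip it across the lane: 35 mm free on either side, from 12 mm above its underside up.
- bottle_next (a point): Centre of the second ink bottle in the same lane, same size and axes (a third stands behind it). It touches the front bottle from behind and rolls down by itself, slowly (a second or so), when that is lifted away.
- lane_front (a point): Fixed in the blue ink rack: where a bottle's centre lies when it stands at the front stop. x points level up the lane from stop to back, y across, z up. Roller lane 68 mm wide, 235 long, rising 7 deg to the back; rollers 44 mm above the table at the stop, side plates 12 mm and stop 34 mm above the rollers. A grey rack beside it (left or right) holds wooden blocks.
- ink_tray_in (a point): Centre of the inner floor of the fixed, empty, white square tray, 120 x 120 mm outside, 14 mm high, walls 4 mm, floor 4 mm above the table (this point's height); z up, x and y along its sides.
Mind the look-alikes: they are no part of the job. Leave any turquoise look-alike of the part that bears bottle_front alone.

How it is judged:
By the outcome, as a careful person would: the job done as asked, in the order asked, and still so for the second after the job is handed in, with the robot touching nothing.
It also fails if it takes over 38 s, if anything falls off the work surface, if the arm or the gripper's body presses on something with over 40 N, if the wrist force passes 120 N, or if a joint passes its speed limit or range.

### The arm

A 6-joint arm with a two-finger parallel gripper is mounted at the origin on a cart in front of the work surface, level with it; the furniture and walls round the work are solid. World frame = base frame: x ahead of the robot, y to its left, z up, the work surface at z = 0. Lengths are in m, angles in degrees, forces in N, time in s.
With the tool pointing down it reaches from about 0.25 to 0.725 m from the base axis. Payload 9.7 kg.
Tool frame: the origin (TCP) lies at the very end of the fingers, on their centre line; the grasp point (between the pads) lies 19 mm behind it (bot.hold_point_z is the distance from the TCP to the grasp point, in m); z points along the fingers, y is the line along which they close (so a half turn about z gives the same grasp; the last joint's range is limited). The gripper opens to 85 mm and grips with 20 to 120 N. Pads are 22 mm wide; open, the fingers measure 114 mm over their backs; the gripper's body (76 mm by 85 mm) begins 54 mm behind the grasp point. The pads swing forward as they close: fully open they stand 13 mm farther back than shut.
Start: joints at [-72.479, 4.979, 10.078, 95.1, 0, 90], TCP at [0.166, -0.524, 0.231] pointing down, gripper open.
Joint ranges: [-179.16, 179.16], [-48.56, 103.87], [-65.8, 70.77], [-126.05, 130.52], [-82.76, 87.17], [-180, 180]. Speed limits (degrees/s): [127.2, 127.2, 147.25, 180, 180, 180].

### API

Orientations are given as [roll, pitch, yaw] about the fixed x, y, z axes, in that order (R = Rz(yaw) Ry(pitch) Rx(roll)).
In Python, from workcell import bot gives the robot as it stands.
- The arm moves only by the tool play_rows, never from a script. Its argument "targets" is a list of rows, each an object with "grip": the closure in counts, from 0 (fully open) to 255 (shut); "linear": the shift along the world's x, y, z in cm, a list of three; "delta_rot": the turn, a rotation vector about the world's x, y, z in rad, a list of three. A call has 1 to 10 rows; each row is the pose to reach, as a shift and turn from the pose commanded when the call began; what a row does not reach only later rows make up. A row lasts 1/10 s, in which the tool goes at most 50 mm and 8.59 degrees, less where a joint would pass 70% of its speed; a pose out of reach is approached as far as the arm can. A call with a gripper value outside its range is refused whole. The fingers move at their own pace and stop on an object; "force" is the grip in N (left out, the last holds). Time passes only in rows, so rows that repeat a pose let the fingers close. It gives the time, the measured TCP pose, the force, the opening and the grip force at its end, in the units of the state.
- bot.get_obs(): the state, without advancing time (a new reading comes with each control period).
- bot.camera(name): name is "side" or "top" or "wrist"; returns a dict with "color" (400x640x3 uint8, red, green, blue), "range_z" (400x640 float32, m along the optical axis (not along the pixel's ray), 0 where there is no reading), "fov_y" (degrees; the focal length in pixels is half the picture's height over the tangent of half this angle, whatever the lens; pixels are square), "cx", "cy" (the principal point, pixels), "world_to_cam" (4x4, takes a point from world to camera coordinates). Camera axes: x right, y up, looking along -z (the intrinsics and any distortion apply to the point x, -y, -z); pixel columns grow to the right and rows downward; lengths in m; the calibration is good to about 2 mm. A picture is of the moment at which its call begins.
- bot.job_done(): hands the job in; it is judged then, once.
Trained networks look in a picture, given as the dict that the camera call returned (one of the last four; its "shot" number tells which), for a name from the list of things; names that differ only in an ending like _2 or _b are one class to them, and where a whole thing is asked for, a point or a joint stands for the part that bears it (a point fixed in the world has none). Each returns a list of dicts, best first, with "conf" (0 to 1); they miss things now and then, are a little off and sometimes report something else, mostly with a low value. They report only what shows in the picture. A call takes as long as a camera call. They do not tell look-alikes from the thing itself.
- bot.search_frame(picture, target): "box" ([left, top, right, bottom] in pixels, round what is visible of it).
- bot.trace(picture, target): "pixels" (400x640 bool, what is visible of it) and "box" ([left, top, right, bottom] in pixels, round what is visible of it).
- bot.pinpoint(picture, target): "pixel" ([column, row] in pixels: a listed point, or the origin of a listed thing).
The state is a dict: "time": time; "q": joint angles; "qd": joint speeds; "joint_efforts": joint torques, N m; "ee_pos": TCP position; "tcp_rot": TCP orientation; "wrist_force": force on the tool from outside, world axes, zero at the start; "torque": the same for the moment, N m; "opening": finger opening in m; "grasp_force": force on a finger pad.
Only numpy, scipy, OpenCV 4.12 (cv2) and the standard library are available. Lean on these libraries where they do the work, as an engineer would, in place of code of your own. Each camera call takes 0.05 s, during which the arm holds its last target. There are 200 camera calls.

## Working session

There is one attempt and no reset: what is moved stays moved. The work goes in short steps, Python scripts to look and compute and a tool call to move; the robot and the scene stay as the last step left them, time stands still between calls to the robot, and variables do not carry over. Pictures are saved under pics/ and viewed, at most 10 in all, crops included, and the job is handed in when it is done.

Besides the shell and the picture viewer there is one more tool, called by a JSON object that holds its "method" and its "body". play_rows: Moves the arm, as the interface text tells. Its arguments: {"type":"object","properties":{"targets":{"type":"array","items":{"type":"object","properties":{"grip":{"type":"number"},"linear":{"type":"array","items":{"type":"number"}},"delta_rot":{"type":"array","items":{"type":"number"}}}}},"force":{"type":"number"}},"required":["targets"]}

```bash
mkdir -p pics; cat > h.py <<'E'
import numpy as np, cv2
from workcell import bot
def deproj(p,u,v,z=None):
    f=200/np.tan(np.radians(p["fov_y"]/2)); u=np.asarray(u,float);v=np.asarray(v,float)
    if z is None: z=p["range_z"][v.astype(int),u.astype(int)]
    c=np.stack([(u-p["cx"])/f*z,-(v-p["cy"])/f*z,-z,np.ones_like(z)],-1)
    return (c@np.linalg.inv(p["world_to_cam"]).T)[...,:3]
def ray(p,u,v,h):
    a=deproj(p,u,v,np.float64(1.)); c=np.linalg.inv(p["world_to_cam"])[:3,3]; d=a-c
    return c+d*(h-c[2])/d[2]
def save(p,n): cv2.imwrite(f"pics/{n}.png",p["color"][:,:,::-1])
E
python3 - <<'E'
from h import *
print(bot.get_obs())
for n in("top","side"):
    p=bot.camera(n); save(p,n+"1"); print(n,p.keys(),[p[k] for k in p if k not in("color","range_z")])
    for t in("bottle_front","lane_front","ink_tray_in"):
        for r in bot.pinpoint(p,t)[:6]:
            u,v=r["pixel"]; print(t,r["conf"],np.round([u,v]),deproj(p,u,v).round(3) if 0<=u<640 and 0<=v<400 else "")
E
```

```text
{'time': 0.0, 'q': array([-7.24785562e+01,  5.00934957e+00,  1.00354301e+01,  9.51008650e+01,
        5.01815269e-04,  8.99979208e+01]), 'qd': array([ 0.12821571, -0.05575062, -0.00669988,  0.01239682,  0.11104825,
        0.0208263 ]), 'joint_efforts': array([ 4.00855439e-03, -5.20401299e+01,  4.64790416e+01,  1.68010883e-02,
        2.52598475e-04, -2.98403414e-06]), 'ee_pos': array([ 0.165516  , -0.52425712,  0.23060862]), 'tcp_rot': array([-1.79925216e+02, -5.04528670e-04,  1.75235223e+01]), 'wrist_force': array([-0.618556  ,  0.27666179,  0.1488307 ]), 'torque': array([0.04767224, 0.04708601, 0.02306613]), 'grasp_force': 0.0, 'opening': 0.08569501195071423}
top dict_keys(['color', 'range_z', 'fov_y', 'cx', 'cy', 'world_to_cam', 'shot']) [57.82854387086574, 317.55703006449374, 199.47920078426571, array([[-0.01259359, -0.99992015,  0.00104298,  0.04857339],
       [ 0.99531379, -0.01243555,  0.09589478, -0.50797985],
       [-0.09587415,  0.00224575,  0.99539093, -0.96579951],
       [ 0.        ,  0.        ,  0.        ,  1.        ]]), 1]
bottle_front 0.81 [395. 201.] [ 0.492 -0.147  0.131]
bottle_front 0.81 [429. 173.] [ 0.574 -0.258  0.047]
lane_front 0.58 [395. 196.] [ 0.504 -0.146  0.134]
ink_tray_in 0.95 [217. 211.] [0.481 0.321 0.006]
side dict_keys(['color', 'range_z', 'fov_y', 'cx', 'cy', 'world_to_cam', 'shot']) [42.35019925555664, 320.01964114462874, 199.08323011188284, array([[-0.9597148 , -0.28084509,  0.0085753 ,  0.50392658],
       [ 0.18744571, -0.61721461,  0.76414019, -0.12818072],
       [-0.20931222,  0.73496405,  0.6449932 , -1.15315638],
       [ 0.        ,  0.        ,  0.        ,  1.        ]]), 2]
bottle_front 0.69 [348. 148.] [ 0.492 -0.132  0.106]
lane_front 0.61 [348. 150.] [ 0.492 -0.134  0.099]
ink_tray_in 0.55 [296. 316.] [0.481 0.32  0.007]
```

View pics/top1.png

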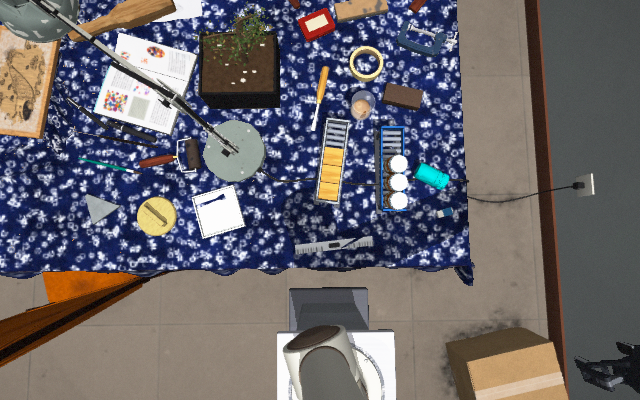

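View pics/side1.png

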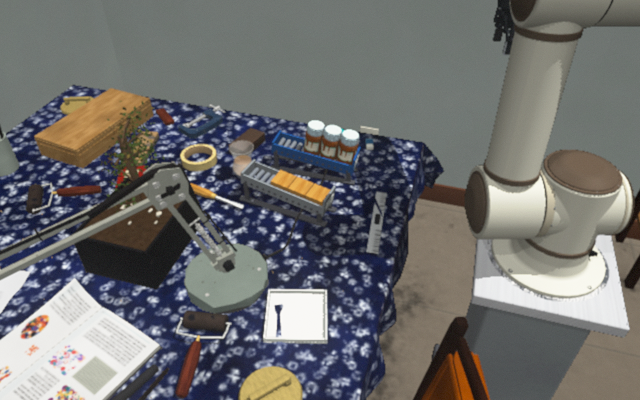

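Top view: the blue rack holds brown bottles with pale caps at (399,162), (398,181) and (398,200). The stop is at the near end (row 210), so the front bottle is the one at (398,200). Other candidates are the turquoise look-alike lying at (432,176) and the grey rack of wooden blocks at (330,165). The white tray is at (218,211) with a thin dark fork-like thing in or near it, and the lamp stands at (228,150). Next I'll measure the caps and tray and check a close crop.

```bash
python3 - <<'E'
from h import *
p=bot.camera("top")
V,U=np.mgrid[0:400,0:640]; P=deproj(p,U,V)
hsv=cv2.cvtColor(p["color"],cv2.COLOR_RGB2HSV)
m=(P[...,2]>.118)&(U>375)&(U<420)&(V>140)&(V<215)
n,l,s,c=cv2.connectedComponentsWithStats(m.astype(np.uint8))
for i in range(1,n):
    if s[i,4]>20:
        q=P[l==i]; cc,r=cv2.minEnclosingCircle(q[:,:2].astype(np.float32)); print("cap",s[i],c[i].round(1),np.median(q,0).round(4),np.array(cc).round(4),round(r,4),q[:,2].min(),q[:,2].max())
# blue rack outline
b=(hsv[...,0]>95)&(hsv[...,0]<115)&(hsv[...,1]>150)&(hsv[...,2]>110)&(U>370)&(U<415)&(V>115)&(V<220)&(P[...,2]>.02)
r=cv2.minAreaRect(P[b][:,:2].astype(np.float32)); print("rack",cv2.boxPoints(r).round(3).tolist(),b.sum())
t=bot.trace(p,"ink_tray_in")
for x in t[:1]: print(x["conf"],x["box"])
w=(hsv[...,1]<50)&(hsv[...,2]>170)&(U>180)&(U<255)&(V>175)&(V<250)&(abs(P[...,2]-.008)<.012)
n,l,s,c=cv2.connectedComponentsWithStats(w.astype(np.uint8)); i=1+s[1:,4].argmax()
r=cv2.minAreaRect(P[l==i][:,:2].astype(np.float32)); print("tray",r,cv2.boxPoints(r).round(3).tolist())
lm=(P[...,2]>.05)&(U>120)&(U<300)&(V>60)&(V<260)
print("tall near tray", [(round(P[v,u,0],3),round(P[v,u,1],3),round(P[v,u,2],3)) for v,u in np.argwhere(lm&(P[...,0]<.62))[::12]][:40])
cr=[cv2.resize(p["color"][a:b_,c_:d],(400,400),interpolation=2) for a,b_,c_,d in((120,220,350,450),(165,265,170,270))]
cv2.imwrite("pics/crop.png",np.hstack(cr)[:,:,::-1])
E
```

```text
cap [387 155  21  55 845] [397.6 181.3] [ 0.5399 -0.1534  0.1363] [ 0.5034 -0.0647] 0.1414 0.11805179165973134 1.0100100255177462
rack [[0.328000009059906, -0.09600000083446503], [0.6330000162124634, -0.28299999237060547], [0.718999981880188, -0.14300000667572021], [0.414000004529953, 0.04399999976158142]] 280
0.87 [192.8, 185.8, 244.9, 240.1]
tray ((0.4840161204338074, 0.322006493806839), (0.12866418063640594, 0.12560033798217773), 15.981306076049805) [[0.4050000011920929, 0.36500000953674316], [0.4390000104904175, 0.24400000274181366], [0.5630000233650208, 0.27900001406669617], [0.5289999842643738, 0.4000000059604645]]
tall near tray [(np.float64(0.414), np.float64(0.044), np.float64(1.01)), (np.float64(0.414), np.float64(0.044), np.float64(1.01)), (np.float64(0.414), np.float64(0.044), np.float64(1.01)), (np.float64(0.414), np.float64(0.044), np.float64(1.01)), (np.float64(0.414), np.float64(0.044), np.float64(1.01)), (np.float64(0.414), np.float64(0.044), np.float64(1.01)), (np.float64(0.414), np.float64(0.044), np.float64(1.01)), (np.float64(0.414), np.float64(0.044), np.float64(1.01)), (np.float64(0.414), np.float64(0.044), np.float64(1.01)), (np.float64(0.414), np.float64(0.044), np.float64(1.01)), (np.float64(0.414), np.float64(0.044), np.float64(1.01)), (np.float64(0.414), np.float64(0.044), np.float64(1.01)), (np.float64(0.414), np.float64(0.044), np.float64(1.01)), (np.float64(0.414), np.float64(0.044), np.float64(1.01))]
```

View pics/crop.png

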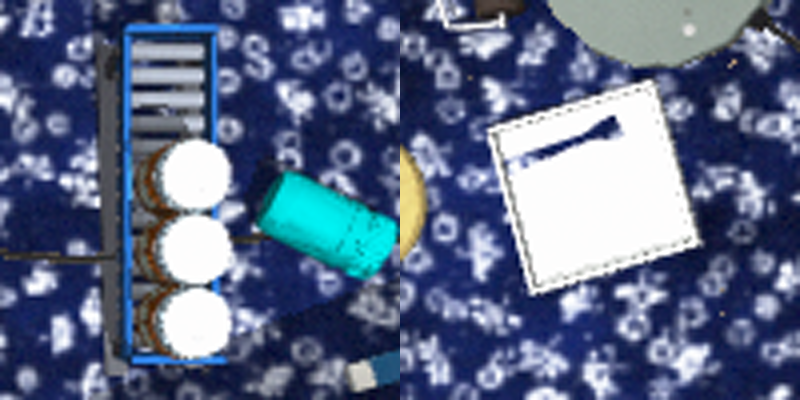

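The crop shows the front bottle at crop (192,322), which is about pixel (398,200.5), in the blue rack. The turquoise one lies apart, and the tray is empty apart from a flat dark mark that looks like a shadow. Now the geometry.

```bash
python3 - <<'E'
from h import *
p=bot.camera("top")
g=cv2.cvtColor(p["color"],cv2.COLOR_RGB2GRAY); hsv=cv2.cvtColor(p["color"],cv2.COLOR_RGB2HSV)
big=cv2.resize(g[150:215,380:415],None,fx=8,fy=8,interpolation=2)
c=cv2.HoughCircles(big,cv2.HOUGH_GRADIENT,1,100,param1=100,param2=15,minRadius=60,maxRadius=95)
for x,y,r in c[0]:
    u,v=380+(x+.5)/8-.5,150+(y+.5)/8-.5; a=p["range_z"][int(v)-2:int(v)+3,int(u)-2:int(u)+3]
    z=np.median(a[a>0]) if (a>0).any() else 0; print((u,v),r/8,deproj(p,u,v,z).round(4))
b=((hsv[...,0]>98)&(hsv[...,0]<116)&(hsv[...,1]>140)&(hsv[...,2]>130)).astype(np.uint8)
b[:, :370]=0;b[:,415:]=0;b[:120]=0;b[218:]=0
n,l,s,cc=cv2.connectedComponentsWithStats(b,connectivity=8); i=1+s[1:,4].argmax(); vv,uu=np.where(l==i)
P=deproj(p,uu,vv);ok=(P[:,2]>.03)&(P[:,2]<.12);P=P[ok];print(s[i],len(P))
for lo in np.arange(.45,.72,.03):
    q=P[(P[:,0]>lo)&(P[:,0]<lo+.03)]
    if len(q): print(round(lo,2),"y",q[:,1].min().round(4),q[:,1].max().round(4),"z",np.median(q[:,2]).round(3),"x",q[:,0].min().round(4))
s_=bot.camera("side")
for r in bot.trace(s_,"bottle_front")[:4]: print("side",r["conf"],r["box"])
E
```

```text
(np.float32(398.75), np.float32(200.25)) 8.7375 [ 0.4938 -0.1552  0.1323]
(np.float32(398.625), np.float32(181.75)) 8.75 [ 0.5385 -0.1553  0.1377]
(np.float32(397.75), np.float32(163.375)) 9.325 [ 0.5827 -0.1534  0.1433]
[381 126  24  82 203] 203
0.48 y -0.1284 -0.1248 z 0.059 x 0.4835
0.51 y -0.1287 -0.1245 z 0.062 x 0.5118
0.54 y -0.1288 -0.1252 z 0.065 x 0.5407
0.57 y -0.1289 -0.1251 z 0.07 x 0.572
0.6 y -0.1291 -0.1256 z 0.073 x 0.6007
0.63 y -0.1296 -0.1255 z 0.077 x 0.6322
0.66 y -0.183 -0.1255 z 0.081 x 0.6605
0.69 y -0.186 -0.1256 z 0.087 x 0.69
side 0.81 [340.4, 131.2, 359.4, 168.1]
```

{"method": "play_rows", "body": {"targets": [{"grip": 45, "linear": [8, 9, 0], "delta_rot": [0, 0, -0.1]}, {"grip": 45, "linear": [16, 18, 0], "delta_rot": [0, 0, -0.2]}, {"grip": 45, "linear": [24, 27, 0], "delta_rot": [0.0187, -0.1212, -0.3054]}, {"grip": 45, "linear": [32.1, 36.9, -3.3], "delta_rot": [0.0187, -0.1212, -0.3054]}, {"grip": 45, "linear": [32.1, 36.9, -3.3], "delta_rot": [0.0187, -0.1212, -0.3054]}, {"grip": 45, "linear": [32.1, 36.9, -3.3], "delta_rot": [0.0187, -0.1212, -0.3054]}, {"grip": 45, "linear": [32.1, 36.9, -3.3], "delta_rot": [0.0187, -0.1212, -0.3054]}, {"grip": 45, "linear": [32.1, 36.9, -3.3], "delta_rot": [0.0187, -0.1212, -0.3054]}, {"grip": 45, "linear": [32.1, 36.9, -3.3], "delta_rot": [0.0187, -0.1212, -0.3054]}, {"grip": 45, "linear": [32.1, 36.9, -3.3], "delta_rot": [0.0187, -0.1212, -0.3054]}]}}

```text
time: 1.65
ee_pos: [0.4878, -0.1532, 0.1982]
tcp_rot: [180.0, -7.0, 0.1]
wrist_force: [0.6, -0.6, 0.0]
opening: 0.0701
grasp_force: 0.0
```

```bash
python3 - <<'E'
from h import *
p=bot.camera("wrist"); save(p,"w1"); o=bot.get_obs(); print(o["ee_pos"])
for r in bot.pinpoint(p,"bottle_front")[:5]: print(r)
V,U=np.mgrid[0:400,0:640]; P=deproj(p,U,V)
for x in (.47,.48,.49,.50,.51):
    m=(P[...,2]>.118)&(P[...,2]<.15)&(abs(P[...,0]-x)<.004)&(P[...,1]>-.2)&(P[...,1]<-.1); q=P[m]
    if len(q): print(x,q[:,1].min(),q[:,1].max(),np.median(q[:,2]))
m=(P[...,2]>.125)&(P[...,2]<.15)&(P[...,1]>-.2)&(P[...,1]<-.1)&(P[...,0]>.44); print(P[m][:,0].min(),P[m][:,0].max())
E
```

```text
[ 0.49020594 -0.14996491  0.19718143]
{'pixel': [439.0, 118.2], 'conf': 0.77}
0.48 -0.17359850050351874 -0.13692572444172252 0.1288870425761205
0.49 -0.17709859670000744 -0.13428661637266506 0.13044424115180486
0.5 -0.17854192751527312 -0.13370321358575635 0.1316189179244896
0.51 -0.17536139816407947 -0.1367718292391668 0.13240461587789887
0.47443078100302793 0.605997478182066
```

View pics/w1.png

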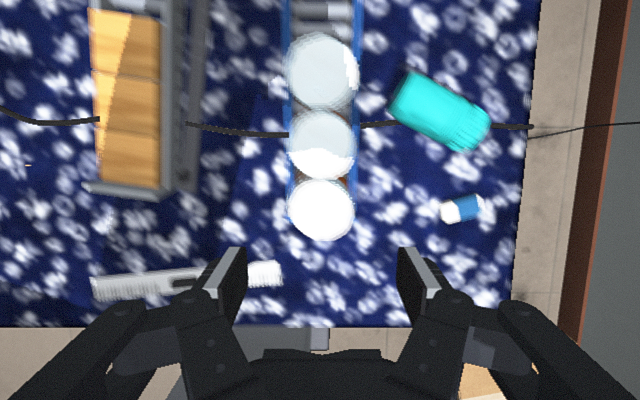

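The wrist view shows three caps in line at (320,208), (320,145) and (322,75), with the fingers straddling in front and the turquoise one clear at (440,110). Front cap centre is about (0.4955, -0.156, 0.131). The arm was still settling, so I'll let it settle and then read the pose.

{"method": "play_rows", "body": {"targets": [{"grip": 45, "linear": [0, 0, 0]}, {"grip": 45, "linear": [0, 0, 0]}, {"grip": 45, "linear": [0, 0, 0]}]}}

```text
validation failed for argument at $.ta...
```

```bash
python3 - <<'E'
from h import *
p=bot.camera("wrist");print(bot.get_obs()["ee_pos"])
V,U=np.mgrid[0:400,0:640]; P=deproj(p,U,V)
m=(P[...,2]>.122)&(P[...,2]<.15)&(P[...,1]>-.2)&(P[...,1]<-.1)&(P[...,0]>.44)&(P[...,0]<.515);q=P[m]; print(q.min(0),q.max(0))
for r in bot.trace(p,"bottle_front")[:4]: print(r["conf"],r["box"])
E
```

```text
[ 0.48741868 -0.15347091  0.19773268]
[ 0.47270602 -0.17821852  0.12213774] [ 0.51498409 -0.13350892  0.13462185]
0.82 [392.5, 79.3, 491.5, 154.5]
0.65 [292.1, 174.7, 357.2, 242.7]
```

{"method": "play_rows", "body": {"targets": [{"grip": 45, "linear": [0, -0.25, 0], "delta_rot": [0, 0, 0]}, {"grip": 45, "linear": [0.4, -0.25, -3.5], "delta_rot": [0, 0, 0]}, {"grip": 45, "linear": [0.8, -0.25, -7], "delta_rot": [0, 0, 0]}, {"grip": 45, "linear": [1.2, -0.25, -10], "delta_rot": [0, 0, 0]}, {"grip": 45, "linear": [1.4, -0.25, -12], "delta_rot": [0, 0, 0]}, {"grip": 45, "linear": [1.4, -0.25, -12], "delta_rot": [0, 0, 0]}, {"grip": 45, "linear": [1.4, -0.25, -12], "delta_rot": [0, 0, 0]}]}}

```text
time: 2.55
ee_pos: [0.5002, -0.159, 0.0791]
tcp_rot: [180.0, -7.0, -0.1]
wrist_force: [0.2, -0.9, -0.0]
opening: 0.0703
grasp_force: 0.0
```

{"method": "play_rows", "body": {"targets": [{"grip": 110, "linear": [0, 0.2, 0], "delta_rot": [0, 0, 0]}, {"grip": 180, "linear": [0, 0.2, 0], "delta_rot": [0, 0, 0]}, {"grip": 180, "linear": [0, 0.2, 0], "delta_rot": [0, 0, 0]}, {"grip": 180, "linear": [0, 0.2, 0], "delta_rot": [0, 0, 0]}, {"grip": 180, "linear": [0, 0.2, 0], "delta_rot": [0, 0, 0]}, {"grip": 180, "linear": [0, 0.2, 0], "delta_rot": [0, 0, 0]}], "force": 30}}

```text
time: 3.15
ee_pos: [0.5013, -0.1561, 0.0799]
tcp_rot: [180.0, -7.1, 0.0]
wrist_force: [-1.7, 1.1, 6.3]
opening: 0.0437
grasp_force: 29.5
```

{"method": "play_rows", "body": {"targets": [{"grip": 180, "linear": [-0.12, 0, 1], "delta_rot": [0, 0, 0]}, {"grip": 180, "linear": [-0.61, 0, 5], "delta_rot": [0, 0, 0]}, {"grip": 180, "linear": [-1.16, 0, 9.5], "delta_rot": [0, 0, 0]}, {"grip": 180, "linear": [-1.6, 0, 13], "delta_rot": [0, 0, 0]}, {"grip": 180, "linear": [-1.7, 0, 14], "delta_rot": [0, 0, 0]}, {"grip": 180, "linear": [-1.7, 0, 14], "delta_rot": [0, 0, 0]}]}}

```text
time: 3.75
ee_pos: [0.4841, -0.1563, 0.2204]
tcp_rot: [179.9, -7.2, 0.0]
wrist_force: [-0.2, -0.6, -0.8]
opening: 0.043
grasp_force: 31.1
```

```bash
python3 - <<'E'
from h import *
a=bot.camera("side");b=bot.camera("wrist");print(bot.get_obs()["ee_pos"],bot.get_obs()["opening"])
c=cv2.resize(a["color"][60:210,250:450],(533,400),interpolation=2)
cv2.imwrite("pics/lift.png",np.hstack([c,cv2.resize(b["color"],None,fx=.41,fy=1)])[:,:,::-1])
E
```

```text
[ 0.48331894 -0.15589201  0.21711606] 0.04323189071068773
```

View pics/lift.png

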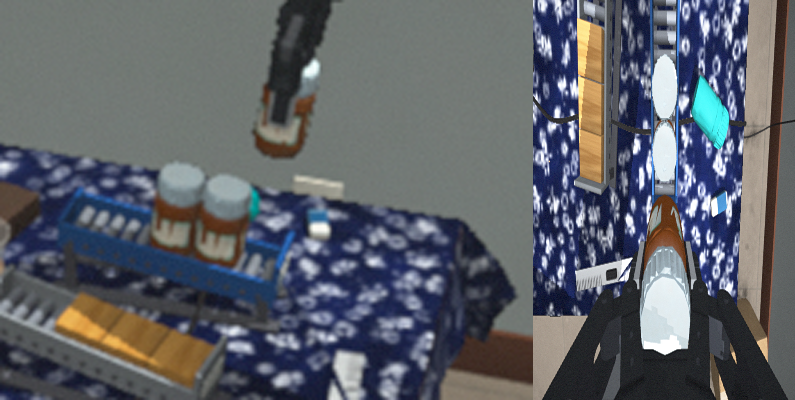

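The front bottle is lifted clear, and the other two stand upright in the lane and are rolling down. Now over to the tray, tilting the bottle upright.

{"method": "play_rows", "body": {"targets": [{"grip": 180, "linear": [0, 2, 0], "delta_rot": [0, 0.03, 0]}, {"grip": 180, "linear": [0, 6, 0], "delta_rot": [0, 0.06, 0]}, {"grip": 180, "linear": [0, 10, 0], "delta_rot": [0, 0.09, 0]}, {"grip": 180, "linear": [0, 14, 0], "delta_rot": [0, 0.122, 0]}, {"grip": 180, "linear": [0, 18, 0], "delta_rot": [0, 0.122, 0]}, {"grip": 180, "linear": [0, 22, 0], "delta_rot": [0, 0.122, 0]}, {"grip": 180, "linear": [0, 26, 0], "delta_rot": [0, 0.122, 0]}, {"grip": 180, "linear": [0, 30, 0], "delta_rot": [0, 0.122, 0]}, {"grip": 180, "linear": [0, 34, 0], "delta_rot": [0, 0.122, 0]}, {"grip": 180, "linear": [0, 37, 0], "delta_rot": [0, 0.122, 0]}]}}

```text
time: 4.85
ee_pos: [0.4913, 0.0428, 0.2183]
tcp_rot: [-177.9, 0.1, 3.8]
wrist_force: [-0.1, 1.1, -0.4]
opening: 0.0435
grasp_force: 31.1
```

{"method": "play_rows", "body": {"targets": [{"grip": 180, "linear": [0, 4, -1], "delta_rot": [0, 0, 0]}, {"grip": 180, "linear": [0, 7.5, -3], "delta_rot": [0, 0, 0]}, {"grip": 180, "linear": [0, 10, -6], "delta_rot": [0, 0, 0]}, {"grip": 180, "linear": [0, 10.7, -9], "delta_rot": [0, 0, 0]}, {"grip": 180, "linear": [0, 10.7, -12], "delta_rot": [0, 0, 0]}, {"grip": 180, "linear": [0, 10.7, -13], "delta_rot": [0, 0, 0]}, {"grip": 180, "linear": [0, 10.7, -13], "delta_rot": [0, 0, 0]}, {"grip": 180, "linear": [0, 10.7, -13], "delta_rot": [0, 0, 0]}]}}

```text
time: 5.65
ee_pos: [0.4989, 0.0898, 0.0881]
tcp_rot: [-175.8, 0.2, 7.9]
wrist_force: [0.8, 0.4, 0.3]
opening: 0.0433
grasp_force: 31.1
```

```bash
python3 - <<'E'
from h import *
o=bot.get_obs();print(o["ee_pos"],o["tcp_rot"],o["opening"])
a=bot.camera("side");b=bot.camera("top")
for r in bot.trace(a,"bottle_front")[:4]:
    print(r["conf"],r["box"])
c=cv2.resize(a["color"][180:370,200:400],(421,400),interpolation=2); d=cv2.resize(b["color"][150:270,160:274],(379,400),interpolation=2)
cv2.imwrite("pics/tray.png",np.hstack([c,d])[:,:,::-1])
E
```

```text
[0.49888845 0.08983888 0.08805542] [-175.77944384    0.20289787    7.89254907] 0.04328743795521803
0.59 [309.0, 192.5, 332.6, 229.6]
```

View pics/tray.png

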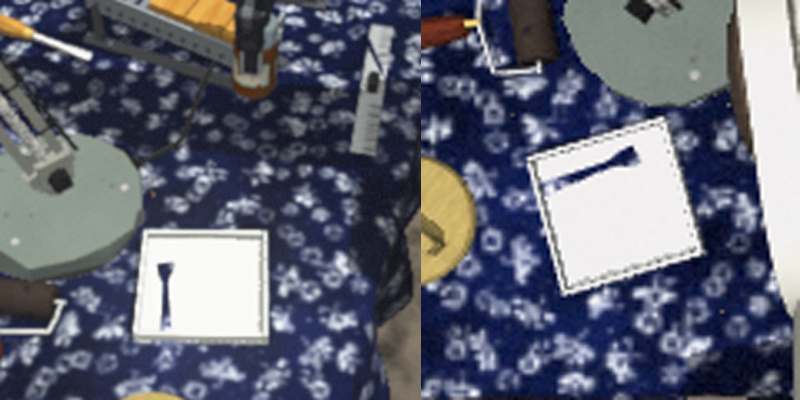

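The arm stopped short, at y = 0.09 with a slight tilt, and nothing is in contact. I'll check the joints.

```bash
python3 - <<'E'
from h import *
o=bot.get_obs();print(o["time"],o["q"].round(2),o["qd"].round(2),o["joint_efforts"].round(1),o["wrist_force"].round(1))
E
```

```text
5.8 [  7.82  -1.17 -11.96  79.27   4.2  179.94] [-0.11 -0.42  0.21  0.1  -0.2   0.06] [  0.1 -45.1  46.3  -0.    0.3   0. ] [-0.5  0.  -1.3]
```

{"method": "play_rows", "body": {"targets": [{"grip": 180, "linear": [0, 0, 8], "delta_rot": [0, 0, 0]}, {"grip": 180, "linear": [0, 0, 12], "delta_rot": [0, 0, 0]}, {"grip": 180, "linear": [0, 0, 12], "delta_rot": [0, 0, 0]}, {"grip": 180, "linear": [0, 0, 12], "delta_rot": [0, 0, 0]}]}}

```text
time: 6.2
ee_pos: [0.501, 0.0897, 0.2137]
tcp_rot: [-175.8, -0.3, 7.9]
wrist_force: [0.6, -0.3, -0.5]
opening: 0.043
grasp_force: 31.1
```

```bash
python3 - <<'E'
from h import *
o=bot.get_obs();print(o["time"],o["q"].round(2),o["qd"].round(2),o["ee_pos"].round(4),o["tcp_rot"].round(2))
E
```

```text
6.2 [  7.8   -1.37   1.53  92.59   4.2  179.94] [ 0.01  1.35 -5.14 -2.76 -0.12  0.05] [0.501  0.0897 0.2137] [-175.8    -0.31    7.86]
```

Joint 6 is at its 180° limit: q6 = J1 − yaw + 180. The bottle is round, so I'll yaw the tool positively to free it.

{"method": "play_rows", "body": {"targets": [{"grip": 180, "linear": [0, 0, 0], "delta_rot": [0, 0, 0.12]}, {"grip": 180, "linear": [0, 0, 0], "delta_rot": [0, 0, 0.24]}, {"grip": 180, "linear": [0, 0, 0], "delta_rot": [0, 0, 0.36]}, {"grip": 180, "linear": [0, 0, 0], "delta_rot": [0, 0, 0.48]}, {"grip": 180, "linear": [0, 0, 0], "delta_rot": [0, 0, 0.6]}, {"grip": 180, "linear": [0, 0, 0], "delta_rot": [0, 0, 0.72]}, {"grip": 180, "linear": [0, 0, 0], "delta_rot": [0, 0, 0.72]}, {"grip": 180, "linear": [0, 0, 0], "delta_rot": [0, 0, 0.72]}]}}

```text
time: 7.0
ee_pos: [0.4993, 0.0895, 0.2085]
tcp_rot: [-175.8, 0.1, 48.9]
wrist_force: [0.9, -0.7, 0.4]
opening: 0.0434
grasp_force: 31.1
```

```bash
python3 - <<'E'
from h import *
from scipy.spatial.transform import Rotation as R
o=bot.get_obs();print(o["time"],o["q"].round(2),o["ee_pos"].round(4),o["tcp_rot"].round(2))
r=R.from_euler("xyz",o["tcp_rot"],degrees=True); t=R.from_euler("xyz",[180,0,o["tcp_rot"][2]],degrees=True)
print((t*r.inv()).as_rotvec().round(3), (R.from_euler("xyz",[180,0,60],degrees=True)*r.inv()).as_rotvec().round(3))
E
```

```text
7.0 [  8.42   1.55   3.85  95.15   3.1  139.43] [0.4993 0.0895 0.2085] [-1.7579e+02  1.4000e-01  4.8920e+01]
[-0.046 -0.057  0.   ] [-0.041 -0.061  0.193]
```

{"method": "play_rows", "body": {"targets": [{"grip": 180, "linear": [-0.3, 3, 0], "delta_rot": [-0.041, -0.061, 0.193]}, {"grip": 180, "linear": [-0.6, 7, 0], "delta_rot": [-0.041, -0.061, 0.193]}, {"grip": 180, "linear": [-1, 11, 0], "delta_rot": [-0.041, -0.061, 0.193]}, {"grip": 180, "linear": [-1.3, 15, -1], "delta_rot": [-0.041, -0.061, 0.193]}, {"grip": 180, "linear": [-1.5, 19, -3], "delta_rot": [-0.041, -0.061, 0.193]}, {"grip": 180, "linear": [-1.7, 22, -6], "delta_rot": [-0.041, -0.061, 0.193]}, {"grip": 180, "linear": [-1.7, 23.2, -10], "delta_rot": [-0.041, -0.061, 0.193]}, {"grip": 180, "linear": [-1.7, 23.2, -13], "delta_rot": [-0.041, -0.061, 0.193]}, {"grip": 180, "linear": [-1.7, 23.2, -13], "delta_rot": [-0.041, -0.061, 0.193]}, {"grip": 180, "linear": [-1.7, 23.2, -13], "delta_rot": [-0.041, -0.061, 0.193]}]}}

```text
time: 8.0
ee_pos: [0.4823, 0.3213, 0.0795]
tcp_rot: [180.0, 0.0, 60.1]
wrist_force: [0.2, 0.5, 0.3]
opening: 0.0435
grasp_force: 31.1
```

```bash
python3 - <<'E'
from h import *
from scipy.spatial.transform import Rotation as R
a=bot.camera("side");b=bot.camera("wrist")
o=bot.get_obs();print(o["time"],o["q"].round(2),o["ee_pos"].round(4),o["tcp_rot"].round(2))
for r in bot.trace(a,"bottle_front")[:4]: print(r["conf"],r["box"])
W=a["world_to_cam"]; f=200/np.tan(np.radians(a["fov_y"]/2))
for z in (.047,.13):
    c=W@[*o["ee_pos"][:2],z,1]; print("axis px",a["cx"]+f*c[0]/-c[2],a["cy"]-f*c[1]/-c[2])
c=cv2.resize(a["color"][230:350,240:360],(400,400),interpolation=2); d=cv2.resize(b["color"],(400,250))
cv2.imwrite("pics/tray2.png",np.hstack([c,cv2.copyMakeBorder(d,0,150,0,0,0)])[:,:,::-1])
E
```

```text
8.1 [ 3.3660e+01  8.6800e+00 -2.4500e+00  7.8710e+01 -2.0000e-02  1.5357e+02] [0.4833 0.3217 0.0812] [ 1.7991e+02 -1.4000e-01  6.0090e+01]
0.7 [283.0, 269.2, 308.6, 310.8]
0.47 [328.2, 148.0, 360.6, 186.0]
axis px 293.9457213314584 303.78024834896036
axis px 292.8446728252843 274.72190022171867
```

View pics/tray2.png

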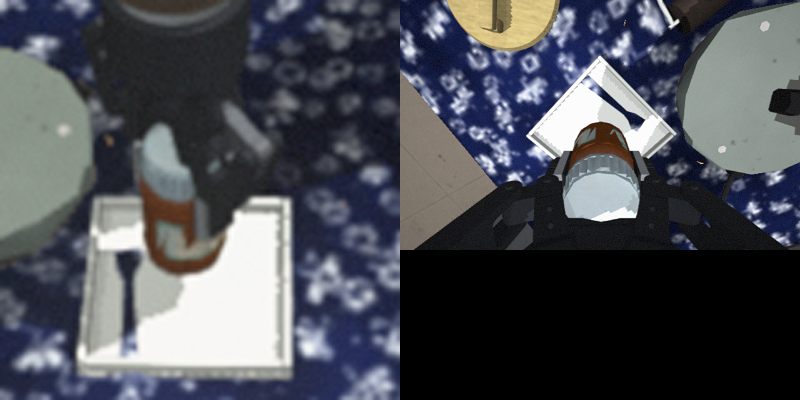

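The bottle looks tilted in the grip: in the side crop the cap is at (165,150) and the base at (183,260). I'll measure the tilt from the cap's plane and the body.

```bash
python3 - <<'E'
from h import *
from scipy.spatial.transform import Rotation as R
o=bot.get_obs(); T=R.from_euler("xyz",o["tcp_rot"],degrees=True)
N=[]
for k in range(3):
    b=bot.camera("wrist"); V,U=np.mgrid[286:342,275:362]; P=deproj(b,U,V).reshape(-1,3)
    m=(abs(T.inv().apply(P-o["ee_pos"])[:,0])<.06)&(P[:,2]>.1)&(P[:,2]<.2);P=P[m]
    for _ in range(4):
        c=P.mean(0); n=np.linalg.svd(P-c,full_matrices=False)[2][2]; d=(P-c)@n; P=P[abs(d)<max(.0015,2*d.std())] if _<3 else P
    n*=np.sign(n[2]); N.append(n); print(len(P),"c",c.round(4),"n",n.round(3),"in tool",T.inv().apply(n).round(3),"std",((P-c)@n).std().round(5),"c tool",T.inv().apply(c-o["ee_pos"]).round(4))
a=bot.camera("side")
W=a["world_to_cam"];f=200/np.tan(np.radians(a["fov_y"]/2))
t=bot.trace(a,"bottle_front")[0];v,u=np.where(t["pixels"]);P=deproj(a,u,v);Q=T.inv().apply(P-o["ee_pos"])
Q=Q[(abs(Q)<.1).all(1)]
for z in np.arange(-.07,.05,.01):
    q=Q[abs(Q[:,2]-z)<.005]
    if len(q)>3: print(round(z,3),len(q),"x",q[:,0].min().round(4),q[:,0].max().round(4),"y",q[:,1].min().round(4),q[:,1].max().round(4))
E
```

```text
4761 c [0.4854 0.326  0.1331] n [-0.01  -0.031  0.999] in tool [-0.029  0.009 -1.   ] std 0.00054 c tool [ 0.0048 -0.0003 -0.0517]
4769 c [0.4853 0.326  0.1328] n [-0.013 -0.029  0.999] in tool [-0.029  0.004 -1.   ] std 0.00053 c tool [ 0.0047 -0.0003 -0.0515]
4768 c [0.4852 0.3259 0.1325] n [-0.012 -0.029  1.   ] in tool [-0.029  0.005 -1.   ] std 0.00054 c tool [ 0.0046 -0.0004 -0.0512]
-0.05 158 x -0.0098 0.0198 y -0.0228 0.0184
-0.04 63 x 0.0063 0.0207 y -0.0206 0.0151
-0.03 64 x 0.0076 0.0207 y -0.0211 0.0135
-0.02 62 x 0.0083 0.0225 y -0.0222 0.013
-0.01 56 x 0.0038 0.023 y -0.0362 0.0099
0.0 59 x 0.0028 0.0226 y -0.0296 0.012
0.01 86 x -0.0126 0.0232 y -0.0255 0.0071
0.02 82 x -0.017 0.0232 y -0.0279 0.0077
0.03 41 x -0.0127 0.0218 y -0.0254 0.0088
```

The real tilt is only 1.7°, and the underside is at about z = 0.048. I'll correct the tilt and lower it.

{"method": "play_rows", "body": {"targets": [{"grip": 180, "linear": [0, 0, -1], "delta_rot": [-0.03, 0.012, 0]}, {"grip": 180, "linear": [0, 0, -2.5], "delta_rot": [-0.03, 0.012, 0]}, {"grip": 180, "linear": [0, 0, -3.5], "delta_rot": [-0.03, 0.012, 0]}, {"grip": 180, "linear": [0, 0, -4], "delta_rot": [-0.03, 0.012, 0]}, {"grip": 180, "linear": [0, 0, -4.2], "delta_rot": [-0.03, 0.012, 0]}, {"grip": 180, "linear": [0, 0, -4.2], "delta_rot": [-0.03, 0.012, 0]}, {"grip": 180, "linear": [0, 0, -4.2], "delta_rot": [-0.03, 0.012, 0]}]}}

```text
time: 9.1
ee_pos: [0.4819, 0.3215, 0.0377]
tcp_rot: [179.8, 1.8, 60.2]
wrist_force: [-4.6, -1.6, 7.2]
opening: 0.0433
grasp_force: 32.3
```

{"method": "play_rows", "body": {"targets": [{"grip": 180, "linear": [0, 0, -0.1], "delta_rot": [0, 0, 0]}, {"grip": 180, "linear": [0, 0, -0.15], "delta_rot": [0, 0, 0]}, {"grip": 180, "linear": [0, 0, -0.15], "delta_rot": [0, 0, 0]}]}}

```text
time: 9.4
ee_pos: [0.482, 0.3217, 0.0376]
tcp_rot: [179.7, 1.8, 60.2]
wrist_force: [-8.3, -2.8, 17.1]
opening: 0.0437
grasp_force: 32.9
```

Contact. I'll back off slightly and open gradually.

{"method": "play_rows", "body": {"targets": [{"grip": 180, "linear": [0, 0, 0.2], "delta_rot": [0, 0, 0]}, {"grip": 180, "linear": [0, 0, 0.2], "delta_rot": [0, 0, 0]}, {"grip": 110, "linear": [0, 0, 0.2], "delta_rot": [0, 0, 0]}, {"grip": 90, "linear": [0, 0, 0.2], "delta_rot": [0, 0, 0]}, {"grip": 60, "linear": [0, 0, 0.2], "delta_rot": [0, 0, 0]}, {"grip": 30, "linear": [0, 0, 0.2], "delta_rot": [0, 0, 0]}, {"grip": 30, "linear": [0, 0, 0.2], "delta_rot": [0, 0, 0]}, {"grip": 30, "linear": [0, 0, 0.2], "delta_rot": [0, 0, 0]}]}}

```text
time: 10.2
ee_pos: [0.4823, 0.3215, 0.0373]
tcp_rot: [179.7, 1.9, 60.2]
wrist_force: [0.5, 0.4, -0.6]
opening: 0.0751
grasp_force: 0.0
```

{"method": "play_rows", "body": {"targets": [{"grip": 30, "linear": [0, 0, 1], "delta_rot": [0, 0, 0]}, {"grip": 30, "linear": [0, 0, 3], "delta_rot": [0, 0, 0]}, {"grip": 30, "linear": [0, 0, 6], "delta_rot": [0, 0, 0]}, {"grip": 30, "linear": [0, 0, 10], "delta_rot": [0, 0, 0]}, {"grip": 30, "linear": [0, 0, 14], "delta_rot": [0, 0, 0]}, {"grip": 30, "linear": [-5, -5, 16], "delta_rot": [0, 0, 0]}, {"grip": 30, "linear": [-10, -8, 16], "delta_rot": [0, 0, 0]}, {"grip": 30, "linear": [-10, -8, 16], "delta_rot": [0, 0, 0]}, {"grip": 30, "linear": [-10, -8, 16], "delta_rot": [0, 0, 0]}]}}

```text
time: 11.1
ee_pos: [0.3803, 0.2401, 0.1996]
tcp_rot: [179.7, 1.7, 60.2]
wrist_force: [0.8, 1.1, 0.9]
opening: 0.0754
grasp_force: 0.0
```

```bash
python3 - <<'E'
from h import *
a=bot.camera("side");b=bot.camera("top");print(bot.get_obs()["time"])
c=cv2.resize(a["color"][110:350,250:400],(375,600),interpolation=2); d=cv2.resize(b["color"][110:260,180:420],(420,262),interpolation=2)
cv2.imwrite("pics/end.png",np.hstack([c,cv2.copyMakeBorder(d,0,338,0,0,0)])[:,:,::-1])
V,U=np.mgrid[0:400,0:640];P=deproj(b,U,V)
m=(abs(P[...,0]-.48)<.05)&(abs(P[...,1]-.32)<.05)&(P[...,2]>.075)&(P[...,2]<.1);q=P[m];print("bottle",len(q),q.min(0).round(3),q.max(0).round(3))
m=(abs(P[...,1]+.155)<.03)&(P[...,2]>.12)&(P[...,2]<.16)&(P[...,0]>.44);q=P[m];print("lane",len(q),q.min(0).round(3),q.max(0).round(3))
E
```

```text
11.2
bottle 259 [0.459 0.297 0.075] [0.503 0.341 0.094]
lane 540 [ 0.473 -0.176  0.12 ] [ 0.562 -0.133  0.143]
```

View pics/end.png

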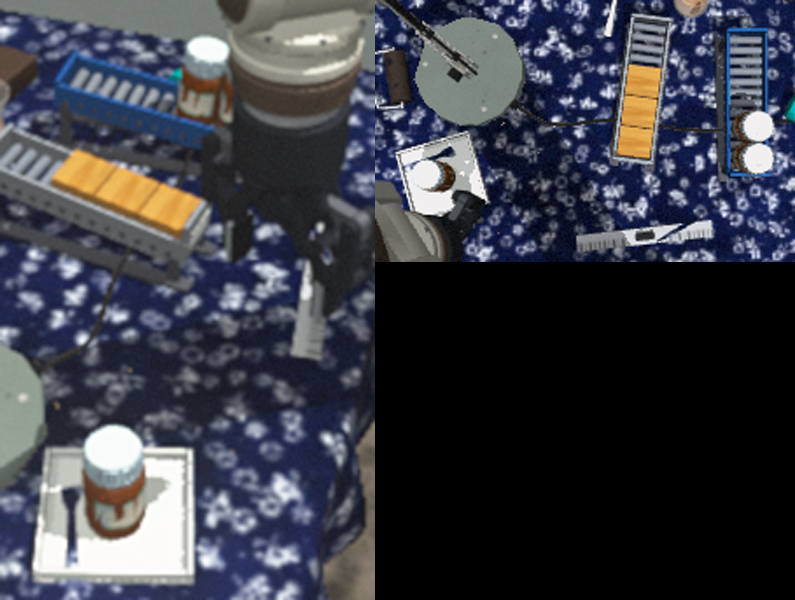

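The bottle stands upright mid-tray at about (0.481, 0.320). The next two have rolled to the stop upright, with the front cap edge at x = 0.473 as before, and the robot is clear.

```bash
python3 -c "
from workcell import bot
print(bot.job_done())"
```

```text
the job is handed in; nothing more can be done
None
```

The front ink bottle now stands upright in the middle of the white tray, the next bottle has rolled down and rests upright at the front stop, and I handed the job in at about 11 s with the robot touching nothing.

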